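# Seat a mask blank in the carving jig and lock it with the cam

### The job

Get the roughed-out mask blank ready for carving: push it by its sawn edges along the board until it sits square and flush against both the long fence and the end stop, then push the cam lever round until the cam bites tight on the blank, and come away leaving it locked. Only push with the fingers: do not grip or lift anything, keep off the carved face, and leave the mallet, chisel, mouth piece and brush tin where they are.

Things in the scene. Friction and masses are not known exactly. Their poses are not given: they have to be found in the camera images.
- jig: Plywood work-holding board fixed to the bench, 18 mm thick. Origin on its underside; in its own frame it spans x -135 to +135 and y -250 to +190 mm. A long wooden fence runs along its far (+x) side and a short wooden end stop stands at its left (+y) end; both rise 28 mm above the board. The blank belongs in the corner between them. Lever and cam turn on its near side.
- fence (a point): Middle of the length of the fence's inner face (the face looks to the jig's -x), at its top edge; jig x = +100, y = -30 mm. The fence is 35 mm thick. Axes as the jig.
- stop (a point): Middle of the end stop's inner face (the face looks to the jig's -y), at its top edge; jig x = +35, y = +140 mm. The face runs from x = -30 mm to the fence. Axes as the jig.
- blank: Loose pale wooden mask blank, 0.3 to 0.52 kg: sawn block 110 (its x) x 150 (its y) x 36 mm high with four straight upright sides; a roughed-out face (chin to its +y) rises from its top to 80 mm. Origin at the centre of its underside. Starts flat on the board, skewed, clear of fence and stop. Chin end goes to the end stop: seated, its axes are the jig's and its origin is at jig x = +45, y = +65 mm.
- cam (a joint): Angle of the wooden eccentric cam with its lever (one piece, from 3 to 23 mm above the board). 0 = open: the lever points 160 degrees anticlockwise from the jig's +x; it grows anticlockwise from above, to 2.45 at most. Stays where left (friction 0.08 N m). Clears the seated blank by 20 mm at 0, touches it at about 1.75 and then stops hard; about 10 N on the outer half of the lever locks it.
- lever (a point): Point on the lever's centre line, 90 mm out from the bolt axis, half-way up the lever (13 mm above the board). Its x axis points outwards along the lever, y to the left of it. The lever is 22 mm wide, 20 mm thick and ends 141 mm from the bolt axis.
- pivot (a point): The cam's bolt axis at the cam's top face, 23 mm above the board; jig x = -51, y = +75 mm. The round cam has a radius of 34 mm and sits 14 mm off this axis.
- mallet: Bystander: turned dark wooden carver's mallet standing on its head, 80 mm across, 216 mm high. Origin at the centre of its underside.
- jar: Bystander: open tin with brushes, 72 mm across, tin 100 mm and brushes up to 200 mm high. Origin at the centre of its underside.
- chisel: Bystander: carving chisel lying on the bench, wooden handle 120 x 26 x 26 mm to its -x, steel blade to its +x, from -110 to +132 mm. Origin on the underside.
- mouthpiece: Bystander: small carved wooden mouth piece, 60 x 90 x 33 mm, lying on the bench to the right of the board. Origin at the centre of its underside.
Not all that is in view belongs to the job. Leave any orange look-alike of the blank alone.

How it is judged:
On the way, in this order (a step that is already met when the one before it is completed fails the run):
1. the blank lies in the corner, within a few mm of fence and stop and nearly square, with the cam still slack (x of blank in the frame of jig above 0.039 m and y of blank in the frame of jig above 0.059 m and angle between the x axis of blank and the x axis of jig, either way round below 0.05 rad and value of joint cam below 1.4 rad), for 0.1 s.
2. the cam is tight on the blank (contact force between cam and blank above 4 N), for 0.2 s.
At the end, for the whole second after the job is handed in: The blank lies flat on the board, within 3 mm of the fence and 3 mm of the end stop and square to them within 0.025 rad, at rest, with the released cam pressing on it with more than 4 N (x of blank in the frame of jig above 0.042 m and y of blank in the frame of jig above 0.062 m and angle between the x axis of blank and the x axis of jig, either way round below 0.025 rad and z of blank in the frame of jig below 0.021 m and angle between blank's own z axis and vertical below 0.03 rad and contact force between cam and blank above 4 N and linear speed of blank below 0.01 m/s); the robot touches nothing.
It fails at once if the blank is lifted or tipped (z of blank in the frame of jig above 0.028 m or angle between blank's own z axis and vertical above 0.2 rad).
It fails at once if the fingers go down over the carved face (to grip or drag the blank by it) (x of the grasp point in the frame of blank between -0.045 and 0.045 m and y of the grasp point in the frame of blank between -0.065 and 0.065 m and z of the grasp point in the frame of blank below 0.08 m).
It fails at once if the lever is taken between the fingers (x of the grasp point in the frame of lever between -0.06 and 0.05 m and y of the grasp point in the frame of lever between -0.009 and 0.009 m and z of the grasp point in the frame of lever below 0.025 m).
It fails at once if a bystander is disturbed (distance of any of mallet, jar, chisel, mouthpiece from where it was at the start of the episode above 0.02 m).
It also fails if it takes over 69 s, if anything falls off the work surface, if the arm or the gripper's body presses on something with over 40 N, if the wrist force passes 120 N, or if a joint passes its speed limit or range.

### The arm

A 6-joint arm with a two-finger parallel gripper is mounted at the origin on the work surface. World frame = base frame: x ahead of the robot, y to its left, z up, the work surface at z = 0. Lengths are in m, angles in rad, forces in N, time in s.
With the tool pointing down it reaches from about 0.35 to 0.775 m from the base axis. Payload 5.5 kg.
Tool frame: the origin (TCP) lies at the very end of the fingers, on their centre line; the grasp point (between the pads) lies 19 mm behind it; z points along the fingers, y is the line along which they close (so a half turn about z gives the same grasp; the last joint's range is limited). The gripper opens to 85 mm and grips with 20 to 120 N. Pads are 22 mm wide; open, the fingers measure 114 mm over their backs; the gripper's body (76 mm by 85 mm) begins 54 mm behind the grasp point. The pads swing forward as they close: fully open they stand 13 mm farther back than shut.
Start: joints at [1.204, 0.313, 0.046, 1.304, 0, 1.431], TCP at [0.129, 0.56, 0.231] pointing down, gripper open.
Joint ranges: [-2.76, 2.76], [-0.86, 1.69], [-1.03, 1.26], [-2.2, 2.34], [-1.47, 1.5], [-3.14, 3.14]. Speed limits (rad/s): [2.57, 2.57, 3.14, 3.14, 3.14, 3.14].

### API

Orientations are given as a unit quaternion [w, x, y, z].
In Python, from workcell import env, cams, ticket, spotter gives the robot as it stands.
- The arm moves only by the tool jog_arm, never from a script. Its argument "increments" is a list that holds one entry, the list of rows, each a list of 7 numbers: the shift along the tool's x, y, z in units of 0.25 m (1.0 is 0.25 m), then the turn, a rotation vector about the tool's x, y, z in units of 180 degrees (1.0 is 180 degrees), then the closure in counts, from 0 (fully open) to 255 (shut). A call has 1 to 20 rows; each row shifts and turns the commanded pose from where the row before left it, along the tool's axes as they then stand; what a row does not reach is not made up. A row lasts 1/10 s, in which the tool goes at most 50 mm and 8.59 degrees, less where a joint would pass 70% of its speed; a pose out of reach is approached as far as the arm can. A call with a number of a shift or a turn outside -1 to 1 is refused whole. A call with a gripper value outside its range is refused whole. The fingers move at their own pace and stop on an object; "force" is the grip in N (left out, the last holds). Time passes only in rows, so rows that do not move let the fingers close. It gives the time, the measured TCP pose, the force, the opening and the grip force at its end, in the units of the state.
- env.get_state(): the state, without advancing time (a new reading comes with each control period).
- cams.read_camera(name): name is "scene" or "top"; returns a dict with "pixels" (384x512x3 uint8, red, green, blue), "fx", "fy", "cx", "cy" (pixels), "xyz" and "attitude" of the camera in the world. Camera axes: x right, y down, z forward; pixel columns grow to the right and rows downward; lengths in m; the calibration is good to about 2 mm. A picture is of the moment at which its call begins. There is no depth.
- ticket.hand_in(): hands the job in; it is judged then, once.
Trained networks look in the newest picture that a camera, given by its name, has taken for a name from the list of things; names that differ only in an ending like _2 or _b are one class to them, and where a whole thing is asked for, a point or a joint stands for the part that bears it (a point fixed in the world has none). Each returns a list of dicts, best first, with "conf" (0 to 1); they miss things now and then, are a little off and sometimes report something else, mostly with a low value. They report only what shows in the picture. A call takes as long as a camera call. They do not tell look-alikes from the thing itself.
- spotter.find_in(target, camera): "uv" ([column, row] in pixels, amid what is visible of it).
- spotter.cut_out(target, camera): "region" (384x512 bool, what is visible of it) and "uv" ([column, row] in pixels, amid what is visible of it).
- spotter.landmark_of(target, camera): "uv" ([column, row] in pixels: a listed point, or the origin of a listed thing).
The state is a dict: "clock": time; "joint_pos": joint angles; "qvel": joint speeds; "tau": joint torques, N m; "tcp_pos": TCP position; "orientation": TCP orientation; "wrist_force": force on the tool from outside, world axes, zero at the start; "ft_torque": the same for the moment, N m; "finger_gap": finger opening in m; "grip_force": force on a finger pad.
Only numpy, scipy, OpenCV 4.12 (cv2) and the standard library are available. Lean on these libraries where they do the work, as an engineer would, in place of code of your own. Each camera call takes 0.05 s, during which the arm holds its last target. There are 200 camera calls.

## Working session

There is one attempt and no reset: what is moved stays moved. The work goes in short steps, Python scripts to look and compute and a tool call to move; the robot and the scene stay as the last step left them, time stands still between calls to the robot, and variables do not carry over. Pictures are saved under pics/ and viewed, at most 10 in all, crops included, and the job is handed in when it is done.

Besides the shell and the picture viewer there is one more tool, called after "Call:" as name(argument=value, ...), one argument or row to a line, values as JSON. jog_arm: Moves the arm, as the interface text tells. Shifts and turns lie within -1 to 1; 1 stands for 0.25 m of shift or 180 degrees of turn. Its arguments: {"type":"object","properties":{"increments":{"type":"array"},"force":{"type":"number"}},"required":["increments"]}

```bash
mkdir -p pics
cat > h.py <<'E'
import numpy as np, cv2
from scipy.spatial.transform import Rotation as R
from workcell import env, cams, ticket, spotter
def rot(q): return R.from_quat([q[1],q[2],q[3],q[0]])
def cam(n):
    c=cams.read_camera(n); return c
def ray(c,uv,z):
    a=c["attitude"]; M=rot(a).as_matrix() if np.size(a)==4 else np.array(a)
    d=M@np.array([(uv[0]-c["cx"])/c["fx"],(uv[1]-c["cy"])/c["fy"],1]); o=np.array(c["xyz"])
    return o+d*(z-o[2])/d[2]
def proj(c,p):
    M=rot(c["attitude"]).as_matrix(); q=M.T@(np.array(p)-c["xyz"])
    return np.array([c["fx"]*q[0]/q[2]+c["cx"],c["fy"]*q[1]/q[2]+c["cy"]])
E
python3 - <<'E'
from h import *
print(env.get_state())
for n in ("scene","top"):
    c=cam(n); cv2.imwrite(f"pics/{n}0.png",c["pixels"][:,:,::-1]); print(n,c["fx"],c["xyz"],c["attitude"])
    for t,z in (("fence",.046),("stop",.046),("pivot",.041),("lever",.031),("blank",.018),("jig",0),("mallet",0),("jar",0),("chisel",0),("mouthpiece",0)):
        print(t,[(np.round(l["uv"]),round(l["conf"],2),np.round(ray(c,l["uv"],z)[:2],3)) for l in spotter.landmark_of(t,n)[:3]])
E
```

```text
{'clock': 0.0, 'joint_pos': array([ 1.20441428e+00,  3.13988216e-01,  4.49737099e-02,  1.30359217e+00,
       -1.82152078e-05,  1.43121337e+00]), 'qvel': array([ 0.00146189,  0.00063013, -0.00146937, -0.00105667, -0.00059613,
        0.00014321]), 'tau': array([ 6.35939086e-04, -4.80623960e+01,  2.98533064e+01,  1.91197061e-02,
       -1.25772804e-04,  3.65045977e-06]), 'tcp_pos': array([0.12911473, 0.559792  , 0.23041364]), 'orientation': array([-2.17741408e-04,  1.13156603e-01,  9.93576753e-01, -8.78644890e-04]), 'wrist_force': array([-0.15488002,  0.06795842, -0.73894509]), 'ft_torque': array([ 0.02101417, -0.01392621, -0.04502346]), 'grip_force': 0.0, 'finger_gap': 0.08567141892383029}
scene 379.28278920395667 [ 1.03085085 -0.27613739  0.91812692] [-0.26543287  0.81611446  0.48818537 -0.15867459]
fence [(array([285., 253.]), 0.78, array([ 0.68 , -0.005]))]
stop [(array([342., 224.]), 0.65, array([0.679, 0.173]))]
pivot [(array([312., 199.]), 0.79, array([0.571, 0.149]))]
lever [(array([312., 177.]), 0.84, array([0.499, 0.197]))]
blank [(array([272., 143.]), 0.91, array([0.312, 0.
[... 737 characters left out ...]
87, 0.171]))]
pivot [(array([212., 169.]), 0.63, array([0.583, 0.152]))]
lever [(array([202., 193.]), 0.89, array([0.497, 0.185]))]
blank [(array([317., 257.]), 0.8, array([ 0.274, -0.216])), (array([261., 180.]), 0.7, array([ 0.548, -0.023])), (array([202., 254.]), 0.62, array([0.285, 0.181]))]
jig [(array([240., 165.]), 0.9, array([0.607, 0.052]))]
mallet [(array([138., 214.]), 0.8, array([0.427, 0.419])), (array([142., 161.]), 0.43, array([0.622, 0.415]))]
jar [(array([142., 162.]), 0.79, array([0.621, 0.414]))]
chisel [(array([364., 227.]), 0.82, array([ 0.377, -0.389])), (array([142., 160.]), 0.53, array([0.627, 0.416]))]
mouthpiece [(array([366., 143.]), 0.71, array([ 0.69 , -0.413]))]
```

View pics/scene0.png

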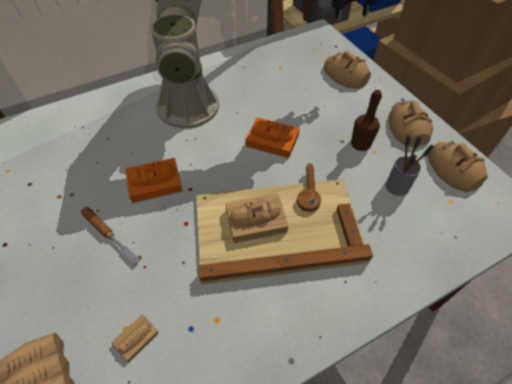

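View pics/top0.png

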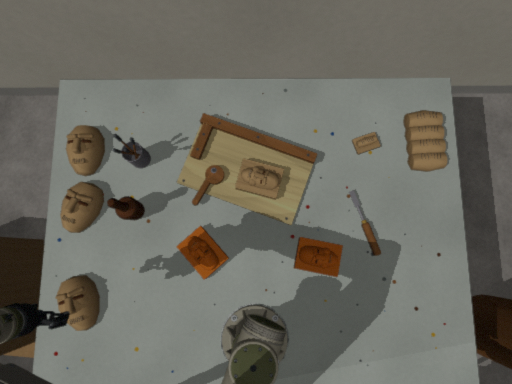

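Scene: the pale blank is on the board at scene (255,216) and top (262,180). The look-alikes are orange, at scene (272,137) and (153,180), top (203,252) and (318,257), and I'll leave them alone. The lever points away from the fence, with its tip near top (197,203). Next I'll check the choice in a close crop.

Run:
```python
from h import *
t=cam("top");s=cam("scene")
a=cv2.resize(t["pixels"][105:230,170:325],None,fx=5,fy=5,interpolation=cv2.INTER_CUBIC)[:,:,::-1]
b=cv2.resize(s["pixels"][160:285,190:378],None,fx=4.2,fy=4.2,interpolation=cv2.INTER_CUBIC)[:,:,::-1]
cv2.imwrite("pics/tc.png",a);cv2.imwrite("pics/sc.png",b)
```

```text
(no output)
```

View pics/tc.png

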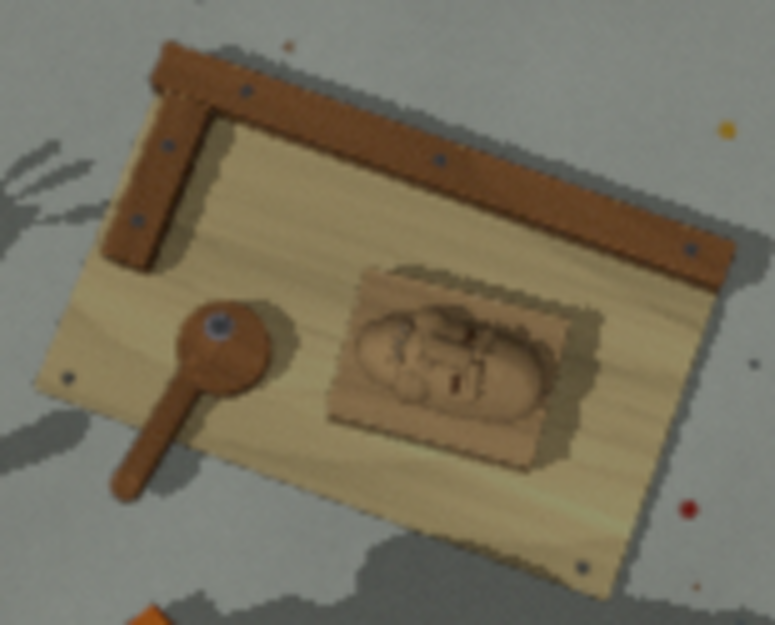

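View pics/sc.png

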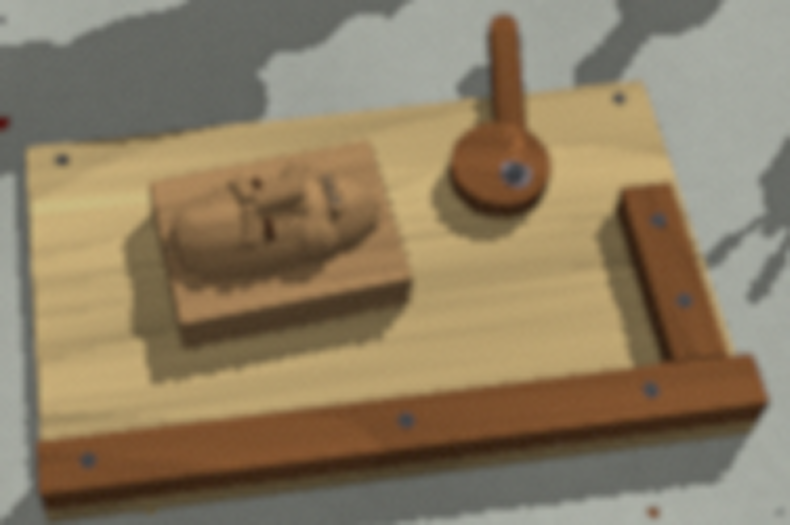

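Crops: the blank on the board is pale, so the choice is confirmed. Its top corners in the top crop are (365,268), (572,310), (527,472) and (330,415). The cam bolt is at (219,325) and the lever tip at (125,495). Next I'll fit the jig and blank poses using both cameras.

```bash
cat > fit.py <<'E'
from h import *
from scipy.optimize import least_squares
def fit(obj,obs,p0):
    # obs: list of (cam, key, uv)
    def w(p,k):
        l=np.array(obj[k]); c,s=np.cos(p[2]),np.sin(p[2])
        return np.array([p[0]+c*l[0]-s*l[1],p[1]+s*l[0]+c*l[1],l[2]])
    f=lambda p:np.concatenate([proj(c,w(p,k))-uv for c,k,uv in obs])
    r=least_squares(f,p0,loss="soft_l1"); return r.x,r.fun.reshape(-1,2) if False else f(r.x).reshape(-1,2)
E
python3 - <<'E'
from fit import *
t=cam("top");s=cam("scene")
T=lambda u,v:np.array([(u+.5)/5-.5+170,(v+.5)/5-.5+105])
S=lambda u,v:np.array([(u+.5)/4.2-.5+190,(v+.5)/4.2-.5+160])
J={"nl":(-.135,.19,.018),"nr":(-.135,-.25,.018),"fol":(.135,.19,.046),"fil":(.1,.19,.046),"for":(.135,-.25,.046),"fir":(.1,-.25,.046),"si":(-.03,.14,.046),"sc":(.1,.14,.046),"pv":(-.051,.075,.041)}
ot=[(t,k,T(*u)) for k,u in {"nl":(36,385),"nr":(607,598),"fol":(168,42),"fil":(152,90),"for":(735,240),"fir":(718,290),"si":(148,270),"sc":(212,110),"pv":(219,325)}.items()]
os_=[(s,k,S(*u)) for k,u in {"nl":(645,82),"nr":(25,148),"fol":(768,402),"fil":(752,357),"for":(42,492),"fir":(38,440),"si":(622,190),"pv":(515,173)}.items()]
B={"a":(.055,.075,.054),"b":(.055,-.075,.054),"c":(-.055,-.075,.054),"d":(-.055,.075,.054)}
bt=[(t,k,T(*u)) for k,u in {"a":(365,268),"b":(572,310),"c":(527,472),"d":(330,415)}.items()]
bs=[(s,k,S(*u)) for k,u in {"d":(372,140),"a":(410,280),"b":(182,327),"c":(152,183)}.items()]
for n,o,b in (("top",ot,bt),("scene",os_,bs),("both",ot+os_,bt+bs)):
    j,r=fit(J,o,[.6,.05,-.3]); q,rb=fit(B,b,[.54,0,-.3])
    d=q[:2]-j[:2]; c,sn=np.cos(j[2]),np.sin(j[2])
    print(n,j.round(4),np.abs(r).mean().round(2),q.round(4),np.abs(rb).mean().round(2),"blank in jig",(c*d[0]+sn*d[1]).round(4),(-sn*d[0]+c*d[1]).round(4),(q[2]-j[2]).round(3))
tip=ray(t,T(125,495),.041)
print(tip)
a=cv2.resize(s["pixels"][193:245,220:294],None,fx=10,fy=10,interpolation=cv2.INTER_CUBIC)[:,:,::-1]
cv2.imwrite("pics/face.png",cv2.convertScaleAbs(a,alpha=1.5))
E
```

```text
top [ 0.5991  0.0564 -0.3587] 0.66 [ 0.5471 -0.0177 -0.2519] 0.66 blank in jig -0.0227 -0.0876 0.107
scene [ 0.5998  0.058  -0.3615] 0.54 [ 0.5489 -0.0164 -0.2706] 0.37 blank in jig -0.0213 -0.0876 0.091
both [ 0.5996  0.0574 -0.3609] 0.61 [ 0.5482 -0.0168 -0.2647] 0.63 blank in jig -0.0219 -0.0876 0.096
[0.45875845 0.20888243 0.041     ]
```

View pics/face.png

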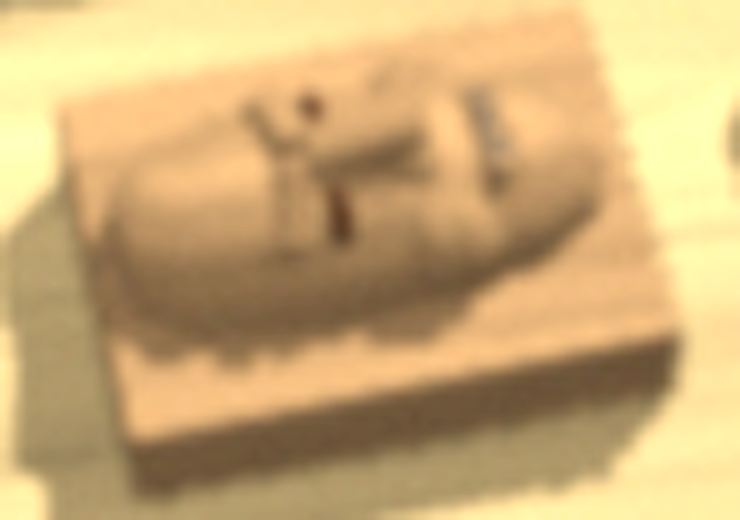

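The enlarged crop shows the eyes at (315,105) and (340,215) and the mouth at (490,140), so the chin already points to the stop. Jig pose is (0.5996, 0.0574, yaw -0.361). In the jig frame the blank is at (-22, -88) mm with +0.096 rad of skew. My plan is to push +x to the fence, then slide +y to the stop, and then turn the cam.

```bash
cat > go.py <<'E'
import sys
from h import *
JP=np.array([.5996,.0574]);JY=-.361
def report():
    s=env.get_state(); M=rot(s["orientation"]).as_matrix(); Jm=R.from_euler("z",JY).as_matrix()
    d=Jm.T@(s["tcp_pos"]-np.r_[JP,0]); ty=Jm.T@M
    print("t",round(s["clock"],2),"jig tcp mm",(d*1000).round(1),"tool x,y in jig",ty[:,0].round(3),ty[:,1].round(3),"F jig",(Jm.T@s["wrist_force"]).round(1),"gap",round(s["finger_gap"],3),"j",s["joint_pos"].round(2))
    return s,M,Jm,d
# args: jig x y z (mm), angle of tool y in jig (deg)
if __name__=="__main__":
    s,M,Jm,d=report()
    a=[float(v) for v in sys.argv[1:]]
    if a:
        yx,yy=np.radians(a[3]),0
        y=np.array([np.cos(yx),np.sin(yx),0]);z=np.array([0,0,-1.]);x=np.cross(y,z)
        G=Jm@np.c_[x,y,z]
        rv=R.from_matrix(M.T@G).as_rotvec()/np.pi
        dw=Jm@(np.array(a[:3])/1000-d)
        print("turn",rv.round(4),"shift before turn",(M.T@dw/.25).round(4),"after",(G.T@dw/.25).round(4))
E
python3 go.py -118 -90 200 90
```

```text
t 1.3 jig tcp mm [-617.6  304.4  231.3] tool x,y in jig [-0.991 -0.134 -0.   ] [-0.134  0.991  0.   ] F jig [-0.8 -0.  -0.5] gap 0.085 j [ 1.2   0.31  0.05  1.3  -0.    1.43]
turn [0.     0.     0.0427] shift before turn [-1.7694 -1.8308  0.1252] after [-1.9984 -1.5775  0.1253]
```

Call:
jog_arm(
  increments=[
    [[0, 0, 0, 0, 0, 0.0427, 128], [-0.133, -0.105, 0, 0, 0, 0, 128], [-0.133, -0.105, 0, 0, 0, 0, 128], [-0.133, -0.105, 0, 0, 0, 0, 128], [-0.133, -0.105, 0, 0, 0, 0, 128], [-0.133, -0.105, 0, 0, 0, 0, 128], [-0.133, -0.105, 0, 0, 0, 0, 128], [-0.133, -0.105, 0, 0, 0, 0, 128], [-0.133, -0.105, 0, 0, 0, 0, 128], [-0.133, -0.105, 0, 0, 0, 0, 128], [-0.133, -0.105, 0, 0, 0, 0, 128], [-0.133, -0.105, 0, 0, 0, 0, 128], [-0.133, -0.105, 0, 0, 0, 0, 128], [-0.133, -0.105, 0, 0, 0, 0, 128], [-0.133, -0.105, 0, 0, 0, 0, 128], [-0.133, -0.105, 0, 0, 0, 0, 128], [0, 0, 0, 0, 0, 0, 128], [0, 0, 0, 0, 0, 0, 128]],
  ],
)

```text
clock: 3.1
tcp_pos: [0.4569, 0.015, 0.231]
orientation: [-0.0, 0.181, 0.984, 0.0]
wrist_force: [0.1, -0.4, -0.7]
finger_gap: 0.0422
grip_force: 0.0
```

```bash
python3 go.py -118 -90 28 90
```

```text
t 3.1 jig tcp mm [-118.5  -90.   231. ] tool x,y in jig [-1.     0.002  0.001] [0.002 1.    0.   ] F jig [ 0.3 -0.4 -0.7] gap 0.042 j [-0.14  0.09 -0.24  1.25  0.    0.22]
turn [ 0.0001 -0.0003 -0.0008] shift before turn [-0.0029  0.      0.8122] after [-2.200e-03  2.000e-04  8.122e-01]
```

Call:
jog_arm(
  increments=[
    [[0, 0, 0.16, 0, 0, 0, 128], [0, 0, 0.16, 0, 0, 0, 128], [0, 0, 0.16, 0, 0, 0, 128], [0, 0, 0.16, 0, 0, 0, 128], [0, 0, 0.1, 0, 0, 0, 128], [0, 0, 0.07, 0, 0, 0, 128], [0, 0, 0, 0, 0, 0, 128], [-0.04, 0, 0, 0, 0, 0, 128], [-0.04, 0, 0, 0, 0, 0, 128], [-0.02, 0, 0, 0, 0, 0, 128], [-0.02, 0, 0, 0, 0, 0, 128], [-0.02, 0, 0, 0, 0, 0, 128], [-0.02, 0, 0, 0, 0, 0, 128], [-0.02, 0, 0, 0, 0, 0, 128], [-0.02, 0, 0, 0, 0, 0, 128], [-0.02, 0, 0, 0, 0, 0, 128]],
  ],
)

```text
clock: 4.7
tcp_pos: [0.5084, -0.0038, 0.0287]
orientation: [-0.0, 0.18, 0.984, -0.0]
wrist_force: [-3.2, 1.6, 2.3]
finger_gap: 0.0424
grip_force: 1.7
```

```bash
python3 go.py -26 -90 28 90
```

```text
t 4.7 jig tcp mm [-63.7 -89.5  28.7] tool x,y in jig [-1.  0.  0.] [ 0.  1. -0.] F jig [-3.6  0.3  2.3] gap 0.042 j [-0.17  0.34 -0.45  0.78 -0.    0.2 ]
turn [-0.0001 -0.0001 -0.0001] shift before turn [-0.1506 -0.002   0.0028] after [-0.1506 -0.0021  0.0029]
```

Call:
jog_arm(
  increments=[
    [[-0.02, 0, 0, 0, 0, 0, 128], [-0.02, 0, 0, 0, 0, 0, 128], [-0.02, 0, 0, 0, 0, 0, 128], [-0.02, 0, 0, 0, 0, 0, 128], [-0.02, 0, 0, 0, 0, 0, 128], [-0.02, 0, 0, 0, 0, 0, 128], [-0.01, 0, 0, 0, 0, 0, 128], [-0.01, 0, 0, 0, 0, 0, 128], [0, 0, 0, 0, 0, 0, 128]],
  ],
)

```text
clock: 5.6
tcp_pos: [0.5417, -0.0162, 0.0288]
orientation: [0.0, 0.18, 0.984, -0.0]
wrist_force: [-0.8, -0.0, -0.8]
finger_gap: 0.0427
grip_force: 0.4
```

```bash
python3 go.py -22 -90 28 90
python3 - <<'E'
from h import *
t=cam("top")
a=cv2.resize(t["pixels"][105:230,170:325],None,fx=5,fy=5,interpolation=cv2.INTER_CUBIC)[:,:,::-1]
cv2.imwrite("pics/tc2.png",a)
E
```

```text
t 5.6 jig tcp mm [-28.2 -89.3  28.8] tool x,y in jig [-1.     0.    -0.001] [0. 1. 0.] F jig [-0.8 -0.3 -0.8] gap 0.043 j [-0.18  0.4  -0.36  0.81 -0.    0.18]
turn [ 0.      0.0002 -0.    ] shift before turn [-0.0249 -0.0027  0.0032] after [-0.0249 -0.0027  0.0032]
```

View pics/tc2.png

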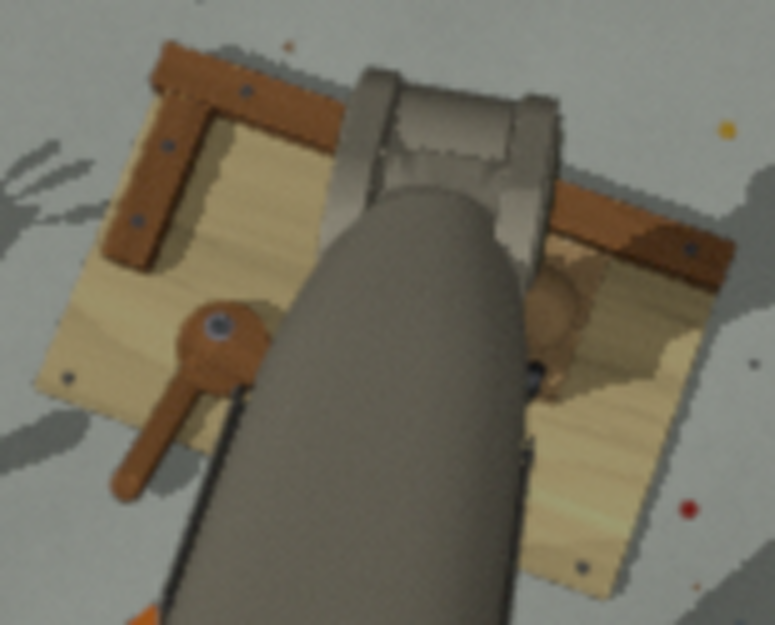

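The arm hides most of the blank. Its forehead corner shows at about (550,310), still ahead of the fingers. I'll keep pushing gently until the force rises.

Call:
jog_arm(
  increments=[
    [[-0.008, 0, 0, 0, 0, 0, 128], [-0.008, 0, 0, 0, 0, 0, 128], [-0.008, 0, 0, 0, 0, 0, 128], [-0.004, 0, 0, 0, 0, 0, 128]],
  ],
)

```text
clock: 6.05
tcp_pos: [0.5479, -0.0185, 0.0288]
orientation: [0.0, 0.179, 0.984, 0.0]
wrist_force: [-2.8, 0.9, 1.4]
finger_gap: 0.0426
grip_force: 1.5
```

Call:
jog_arm(
  increments=[
    [[-0.006, 0, 0, 0, 0, 0, 128], [-0.006, 0, 0, 0, 0, 0, 128], [-0.004, 0, 0, 0, 0, 0, 128]],
  ],
)

```text
clock: 6.35
tcp_pos: [0.5487, -0.0189, 0.0284]
orientation: [-0.003, 0.179, 0.984, 0.0]
wrist_force: [-10.0, 3.5, 8.6]
finger_gap: 0.0427
grip_force: 5.7
```

Call:
jog_arm(
  increments=[
    [[-0.004, 0, 0, 0, 0, 0, 128], [0, 0, 0, 0, 0, 0, 128], [0.08, 0, 0, 0, 0, 0, 128], [0.1, 0, 0, 0, 0, 0, 128], [0, 0, -0.16, 0, 0, 0, 128], [0, 0, -0.16, 0, 0, 0, 128], [0, 0, -0.16, 0, 0, 0, 128], [0, -0.142, 0, 0, 0, 0, 128], [0, -0.142, 0, 0, 0, 0, 128], [0, -0.142, 0, 0, 0, 0, 128], [-0.145, 0, 0, 0, 0, 0, 128], [-0.145, 0, 0, 0, 0, 0, 128], [-0.145, 0, 0, 0, 0, 0, 128]],
  ],
)

```text
clock: 7.65
tcp_pos: [0.5764, -0.1441, 0.1495]
orientation: [0.002, 0.18, 0.984, -0.0]
wrist_force: [0.0, -0.2, 0.8]
finger_gap: 0.0425
grip_force: 0.0
```

Call:
jog_arm(
  increments=[
    [[0, 0, 0, 0, 0, 0.04, 128], [0, 0, 0, 0, 0, 0.04, 128], [0, 0, 0, 0, 0, 0.04, 128], [0, 0, 0, 0, 0, 0.04, 128], [0, 0, 0, 0, 0, 0.04, 128], [0, 0, 0, 0, 0, 0.04, 128], [0, 0, 0, 0, 0, 0.04, 128], [0, 0, 0, 0, 0, 0.04, 128], [0, 0, 0, 0, 0, 0.04, 128], [0, 0, 0, 0, 0, 0.04, 128], [0, 0, 0, 0, 0, 0.04, 128], [0, 0, 0, 0, 0, 0.04, 128], [0, 0, 0, 0, 0, 0.02, 128], [0, 0, 0, 0, 0, 0, 128]],
  ],
)

```text
clock: 9.05
tcp_pos: [0.5753, -0.143, 0.1491]
orientation: [0.001, 0.823, 0.569, 0.001]
wrist_force: [0.6, -0.7, -0.5]
finger_gap: 0.0427
grip_force: 0.0
```

```bash
python3 go.py 45 -195 28 0
python3 - <<'E'
from h import *
s=cam("scene")
b=cv2.resize(s["pixels"][160:285,190:378],None,fx=4.2,fy=4.2,interpolation=cv2.INTER_CUBIC)[:,:,::-1]
cv2.imwrite("pics/sc3.png",b)
E
```

```text
t 9.05 jig tcp mm [  48.  -196.   149.1] tool x,y in jig [ 0.  1. -0.] [ 1.    -0.     0.002] F jig [ 0.8 -0.5 -0.5] gap 0.043 j [-0.38  0.38 -0.06  1.13 -0.    1.55]
turn [ 0.0006  0.0001 -0.0001] shift before turn [ 0.0042 -0.013   0.4842] after [ 0.0041 -0.0121  0.4843]
```

View pics/sc3.png

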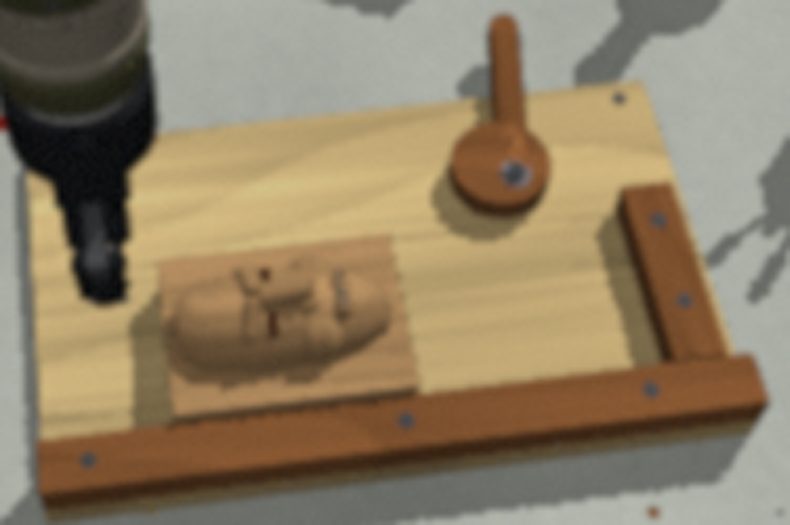

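The blank lies along the fence, with its corners at about (158,263), (393,235), (417,388) and (172,418). The gripper is off its forehead end. Now I'll go down and push toward the stop.

Call:
jog_arm(
  increments=[
    [[0, 0, 0.16, 0, 0, 0, 128], [0, 0, 0.16, 0, 0, 0, 128], [0, 0, 0.1, 0, 0, 0, 128], [0, 0, 0.06, 0, 0, 0, 128], [0, 0, 0, 0, 0, 0, 128], [0.03, 0, 0, 0, 0, 0, 128], [0.03, 0, 0, 0, 0, 0, 128], [0.03, 0, 0, 0, 0, 0, 128], [0.03, 0, 0, 0, 0, 0, 128], [0.03, 0, 0, 0, 0, 0, 128], [0.03, 0, 0, 0, 0, 0, 128], [0.03, 0, 0, 0, 0, 0, 128]],
  ],
)

```text
clock: 10.3
tcp_pos: [0.5933, -0.0928, 0.0291]
orientation: [0.0, 0.823, 0.569, 0.0]
wrist_force: [-0.9, -3.7, 1.1]
finger_gap: 0.0425
grip_force: 1.7
```

Call:
jog_arm(
  increments=[
    [[0.03, 0, 0, 0, 0, 0, 128], [0.03, 0, 0, 0, 0, 0, 128], [0.03, 0, 0, 0, 0, 0, 128], [0.03, 0, 0, 0, 0, 0, 128], [0.03, 0, 0, 0, 0, 0, 128], [0.03, 0, 0, 0, 0, 0, 128], [0.03, 0, 0, 0, 0, 0, 128], [0.03, 0, 0, 0, 0, 0, 128]],
  ],
)

```text
clock: 11.1
tcp_pos: [0.6142, -0.0365, 0.0287]
orientation: [-0.0, 0.823, 0.569, -0.0]
wrist_force: [-0.2, -3.1, 1.8]
finger_gap: 0.0424
grip_force: 1.5
```

```bash
python3 go.py 45 -21 28 0
```

```text
t 11.1 jig tcp mm [ 46.8 -82.7  28.7] tool x,y in jig [-0.  1.  0.] [ 1.  0. -0.] F jig [ 0.9 -3.   1.8] gap 0.042 j [-0.19  0.52 -0.16  0.89  0.    1.74]
turn [-0.0001 -0.      0.    ] shift before turn [ 0.2467 -0.0072  0.0029] after [ 0.2467 -0.0072  0.0028]
```

Call:
jog_arm(
  increments=[
    [[0.03, 0, 0, 0, 0, 0, 128], [0.03, 0, 0, 0, 0, 0, 128], [0.03, 0, 0, 0, 0, 0, 128], [0.03, 0, 0, 0, 0, 0, 128], [0.03, 0, 0, 0, 0, 0, 128], [0.03, 0, 0, 0, 0, 0, 128], [0.02, 0, 0, 0, 0, 0, 128], [0.02, 0, 0, 0, 0, 0, 128], [0.01, 0, 0, 0, 0, 0, 128], [0.008, 0, 0, 0, 0, 0, 128]],
  ],
)

```text
clock: 12.1
tcp_pos: [0.6351, 0.0188, 0.0287]
orientation: [-0.0, 0.823, 0.569, -0.0]
wrist_force: [-2.2, -1.6, 1.4]
finger_gap: 0.0425
grip_force: 1.3
```

Call:
jog_arm(
  increments=[
    [[0.006, 0, 0, 0, 0, 0, 128], [0.006, 0, 0, 0, 0, 0, 128], [0.006, 0, 0, 0, 0, 0, 128]],
  ],
)

```text
clock: 12.4
tcp_pos: [0.6357, 0.0202, 0.0287]
orientation: [0.001, 0.823, 0.568, -0.002]
wrist_force: [-5.1, -13.5, 2.3]
finger_gap: 0.0424
grip_force: 7.1
```

```bash
python3 go.py 45 -21 28 0
```

```text
t 12.4 jig tcp mm [ 46.9 -22.   28.7] tool x,y in jig [ 0.001  1.    -0.005] [ 1.    -0.001 -0.   ] F jig [  0.  -14.4   2.3] gap 0.042 j [-0.09  0.55 -0.1   0.92 -0.01  1.84]
turn [-0.      0.0017 -0.0004] shift before turn [ 0.0041 -0.0077  0.0029] after [ 0.0041 -0.0077  0.003 ]
```

Call:
jog_arm(
  increments=[
    [[-0.05, 0, 0, 0, 0, 0, 128], [-0.1, 0, 0, 0, 0, 0, 128], [0, 0, -0.16, 0, 0, 0, 200], [0, 0, -0.16, 0, 0, 0, 255], [0, 0, -0.18, 0, 0, 0, 255], [0, 0, 0, 0, 0, 0, 255]],
  ],
)

```text
clock: 13.0
tcp_pos: [0.6276, -0.0128, 0.1612]
orientation: [0.004, 0.823, 0.569, 0.005]
wrist_force: [0.1, 0.5, -0.6]
finger_gap: 0.0001
grip_force: 0.0
```

```bash
python3 go.py -141 155 150 -20
python3 - <<'E'
from h import *
s=cam("scene")
b=cv2.resize(s["pixels"][160:285,190:378],None,fx=4.2,fy=4.2,interpolation=cv2.INTER_CUBIC)[:,:,::-1]
cv2.imwrite("pics/sc4.png",b)
E
```

```text
t 13.0 jig tcp mm [ 51.  -55.8 161.2] tool x,y in jig [-0.     1.     0.004] [ 1.    -0.     0.012] F jig [-0.1  0.5 -0.6] gap 0.0 j [-0.15  0.43  0.05  1.17  0.    1.78]
turn [ 0.0035 -0.002   0.1111] shift before turn [ 0.8428 -0.7684  0.0394] after [ 0.5295 -1.0099  0.0449]
```

View pics/sc4.png

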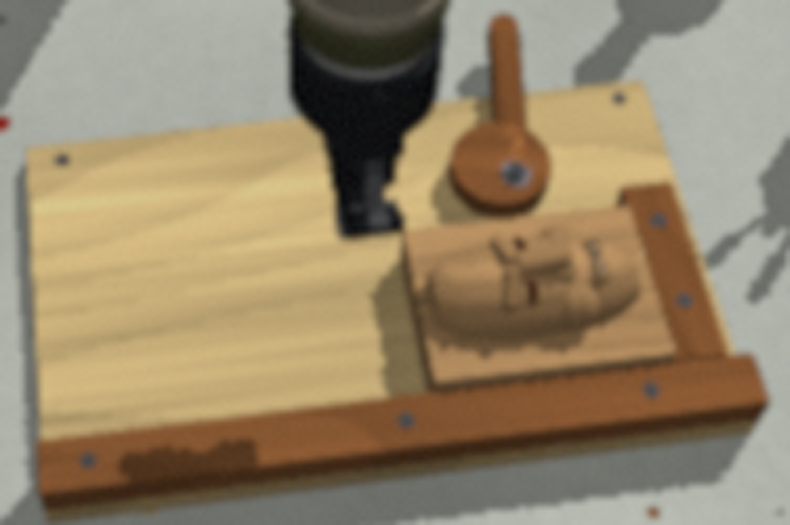

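The blank sits in the corner, with corners at about (405,232), (628,208), (675,355) and (435,385). Now a quick numeric check.

Run:
```python
from fit import *
s=cam("scene")
S=lambda u,v:np.array([(u+.5)/4.2-.5+190,(v+.5)/4.2-.5+160])
B={"a":(.055,.075,.054),"b":(.055,-.075,.054),"c":(-.055,-.075,.054),"d":(-.055,.075,.054)}
q,r=fit(B,[(s,k,S(*u)) for k,u in {"c":(405,232),"d":(628,208),"a":(675,355),"b":(435,385)}.items()],[.66,.1,-.36])
j=[.5998,.058,-.3615];d=q[:2]-j[:2];print(q,R.from_euler("z",-j[2]).as_matrix()[:2,:2]@d,q[2]-j[2],np.abs(r).mean())
```

```text
[ 0.66471263  0.10240792 -0.36082315] [0.04501106 0.06449587] 0.0006768538400122037 0.36816744451171957
```

Seated at (45.0, 64.5) mm and square to 0.001 rad. Now over to the far side of the lever.

Call:
jog_arm(
  increments=[
    [[0, 0, 0, 0.0035, -0.002, 0.037, 255], [0, 0, 0, 0, 0, 0.037, 255], [0, 0, 0, 0, 0, 0.037, 255], [0.0757, -0.1443, 0, 0, 0, 0, 255], [0.0757, -0.1443, 0, 0, 0, 0, 255], [0.0757, -0.1443, 0, 0, 0, 0, 255], [0.0757, -0.1443, 0, 0, 0, 0, 255], [0.0757, -0.1443, 0, 0, 0, 0, 255], [0.0757, -0.1443, 0, 0, 0, 0, 255], [0.0757, -0.1443, 0, 0, 0, 0, 255], [0, 0, 0, 0, 0, 0, 255]],
  ],
)

```text
clock: 14.2
tcp_pos: [0.5148, 0.2565, 0.1529]
orientation: [-0.003, 0.907, 0.42, -0.008]
wrist_force: [0.6, -0.2, 0.0]
finger_gap: 0.0003
grip_force: 0.0
```

```bash
python3 go.py -141 152 26 -20
```

```text
t 14.2 jig tcp mm [-149.7  156.3  152.9] tool x,y in jig [ 0.336  0.942 -0.011] [ 0.942 -0.336 -0.013] F jig [0.6 0.  0. ] gap 0.0 j [ 0.32  0.36 -0.08  1.14  0.01  2.59]
turn [-0.004   0.0035  0.0021] shift before turn [0.0009 0.045  0.507 ] after [-0.0044  0.0386  0.5075]
```

Call:
jog_arm(
  increments=[
    [[0, 0.0386, 0.1, -0.004, 0.0035, 0.002, 255], [0, 0, 0.16, 0, 0, 0, 255], [0, 0, 0.16, 0, 0, 0, 255], [0, 0, 0.0875, 0, 0, 0, 255], [0, 0, 0, 0, 0, 0, 255], [-0.02, 0, 0, 0, 0, 0, 255], [-0.02, 0, 0, 0, 0, 0, 255], [-0.02, 0, 0, 0, 0, 0, 255], [0, 0, 0, 0, 0, 0, 255]],
  ],
)

```text
clock: 15.1
tcp_pos: [0.5159, 0.2346, 0.0291]
orientation: [0.001, 0.91, 0.414, 0.002]
wrist_force: [-0.3, 0.2, 0.4]
finger_gap: 0.0
grip_force: 0.0
```

```bash
python3 go.py -145 137 26 -20
```

```text
t 15.1 jig tcp mm [-140.8  136.2   29.1] tool x,y in jig [0.348 0.938 0.003] [ 0.937 -0.348  0.005] F jig [-0.4  0.1  0.4] gap 0.0 j [ 0.29  0.43 -0.3   0.83 -0.    2.57]
turn [ 0.0015 -0.001  -0.002 ] shift before turn [-0.0028 -0.0168  0.0123] after [-0.0027 -0.0167  0.0124]
```

Call:
jog_arm(
  increments=[
    [[-0.0296, -0.0065, 0.012, 0, 0, -0.0222, 255], [-0.0296, -0.0065, 0, 0, 0, -0.0222, 255], [-0.0296, -0.0065, 0, 0, 0, -0.0222, 255], [-0.0296, -0.0065, 0, 0, 0, -0.0222, 255], [-0.0296, -0.0065, 0, 0, 0, -0.0222, 255], [-0.0296, -0.0065, 0, 0, 0, -0.0222, 255], [-0.0296, -0.0065, 0, 0, 0, -0.0222, 255], [-0.0296, -0.0065, 0, 0, 0, -0.0222, 255], [-0.0296, -0.0065, 0, 0, 0, -0.0222, 255], [-0.0296, -0.0065, 0, 0, 0, -0.0222, 255], [-0.0296, -0.0065, 0, 0, 0, -0.0222, 255], [-0.0296, -0.0065, 0, 0, 0, -0.0222, 255], [-0.0296, -0.0065, 0, 0, 0, -0.0222, 255], [-0.0296, -0.0065, 0, 0, 0, -0.0222, 255], [-0.0296, -0.0065, 0, 0, 0, -0.0222, 255], [-0.0296, -0.0065, 0, 0, 0, -0.0222, 255]],
  ],
)

```text
clock: 16.7
tcp_pos: [0.4702, 0.1294, 0.0255]
orientation: [0.002, 0.551, 0.834, 0.001]
wrist_force: [-0.3, 0.7, -0.1]
finger_gap: -0.0003
grip_force: 0.4
```

```bash
cat > lv.py <<'E'
from go import *
s,M,Jm,d=report()
ta=np.degrees(np.arctan2(*(Jm.T@M)[[1,0],0]))
th=np.radians(ta+90); v=d[:2]*1000-[-51,75]
print("tool x ang",ta,"r",v@[np.cos(th),np.sin(th)],"w",-(v@[-np.sin(th),np.cos(th)]))
E
python3 lv.py
```

```text
t 16.7 jig tcp mm [-146.5   21.6   25.5] tool x,y in jig [-0.692  0.722 -0.002] [0.722 0.692 0.005] F jig [-0.5  0.5 -0.1] gap -0.0 j [ 0.1   0.31 -0.51  0.75 -0.    1.27]
tool x ang 133.78185636731232 r 105.90436372236721 w 27.55422480061123
```

Call:
jog_arm(
  increments=[
    [[-0.0296, -0.0065, 0, 0, 0, -0.0222, 255], [-0.0296, -0.0065, 0, 0, 0, -0.0222, 255], [-0.0296, -0.0065, 0, 0, 0, -0.0222, 255], [-0.0296, -0.0065, 0, 0, 0, -0.0222, 255], [-0.0296, -0.0065, 0, 0, 0, -0.0222, 255], [-0.0296, -0.0065, 0, 0, 0, -0.0222, 255], [-0.0296, -0.0065, 0, 0, 0, -0.0222, 255], [0, 0, 0, 0, 0, 0, 255]],
  ],
)

```text
clock: 17.5
tcp_pos: [0.4912, 0.0803, 0.0256]
orientation: [0.003, 0.335, 0.942, 0.0]
wrist_force: [0.2, -0.6, 0.4]
finger_gap: 0.0002
grip_force: 0.0
```

```bash
python3 lv.py
```

```text
t 17.5 jig tcp mm [-109.6  -16.8   25.6] tool x,y in jig [-0.948  0.317 -0.005] [0.317 0.948 0.003] F jig [ 0.4 -0.4  0.4] gap 0.0 j [ 0.    0.33 -0.48  0.76 -0.    0.68]
tool x ang 161.52415053375222 r 105.6674852854024 w 26.432281966442694
```

Call:
jog_arm(
  increments=[
    [[-0.0148, -0.0032, 0, 0, 0, -0.0111, 255], [-0.0148, -0.0032, 0, 0, 0, -0.0111, 255], [-0.0148, -0.0032, 0, 0, 0, -0.0111, 255], [-0.0148, -0.0032, 0, 0, 0, -0.0111, 255]],
  ],
)

```text
clock: 17.9
tcp_pos: [0.5, 0.0698, 0.0254]
orientation: [0.002, 0.268, 0.963, 0.0]
wrist_force: [-1.0, 0.0, -0.2]
finger_gap: 0.0002
grip_force: 0.4
```

Call:
jog_arm(
  increments=[
    [[-0.01, 0, 0, 0, 0, 0, 255], [-0.01, 0, 0, 0, 0, 0, 255]],
  ],
)

```text
clock: 18.1
tcp_pos: [0.5041, 0.0672, 0.0251]
orientation: [0.002, 0.269, 0.963, 0.0]
wrist_force: [-2.3, -0.3, 1.4]
finger_gap: 0.0001
grip_force: 0.9
```

```bash
python3 lv.py
python3 - <<'E'
from h import *
s=cam("scene")
b=cv2.resize(s["pixels"][160:285,190:378],None,fx=4.2,fy=4.2,interpolation=cv2.INTER_CUBIC)[:,:,::-1]
cv2.imwrite("pics/sc5.png",b)
E
```

```text
t 18.1 jig tcp mm [-92.8 -24.6  25.1] tool x,y in jig [-0.983  0.183 -0.004] [0.183 0.983 0.001] F jig [-2.  -1.1  1.4] gap 0.0 j [-0.02  0.35 -0.46  0.77 -0.    0.52]
tool x ang 169.47669582956522 r 105.54313855180516 w 22.9517444024239
```

View pics/sc5.png

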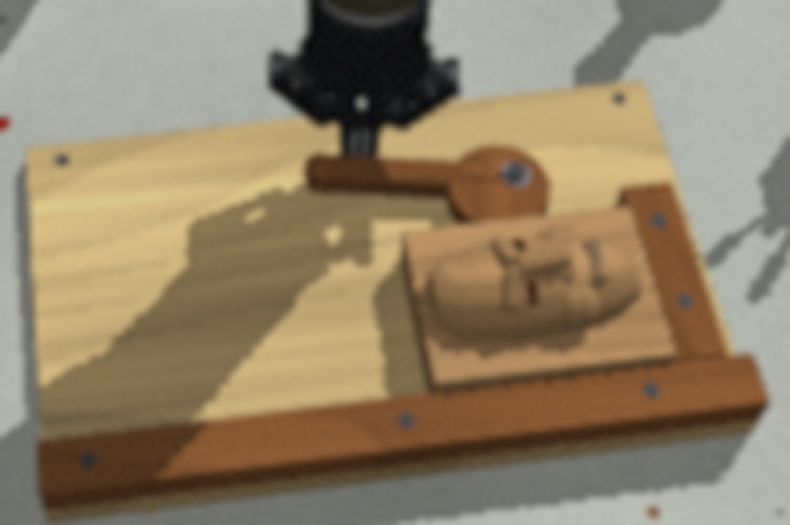

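The lever is now at about (310-450,175), and the cam edge is reaching the blank at about (500,215). I'll press on until the force rises.

Call:
jog_arm(
  increments=[
    [[-0.01, 0, 0, 0, 0, 0, 255], [-0.01, 0, 0, 0, 0, 0, 255]],
  ],
)

```text
clock: 18.35
tcp_pos: [0.5076, 0.0649, 0.0248]
orientation: [0.001, 0.268, 0.963, 0.0]
wrist_force: [-7.0, 3.3, 5.8]
finger_gap: 0.0003
grip_force: 3.7
```

Call:
jog_arm(
  increments=[
    [[-0.008, 0, 0, 0, 0, 0, 255], [-0.008, 0, 0, 0, 0, 0, 255]],
  ],
)

```text
clock: 18.55
tcp_pos: [0.5086, 0.064, 0.0245]
orientation: [-0.001, 0.268, 0.963, 0.001]
wrist_force: [-12.1, 7.5, 9.4]
finger_gap: 0.0001
grip_force: 6.9
```

Call:
jog_arm(
  increments=[
    [[-0.006, 0, 0, 0, 0, 0, 255], [-0.004, 0, 0, 0, 0, 0, 255], [0, 0, 0, 0, 0, 0, 255], [0, 0, 0, 0, 0, 0, 255], [0, 0, 0, 0, 0, 0, 255]],
  ],
)

```text
clock: 19.05
tcp_pos: [0.5094, 0.0635, 0.0244]
orientation: [-0.003, 0.267, 0.964, 0.001]
wrist_force: [-12.8, 7.6, 10.3]
finger_gap: 0.0003
grip_force: 7.5
```

Call:
jog_arm(
  increments=[
    [[0.03, 0, 0, 0, 0, 0, 255], [0.06, 0, 0, 0, 0, 0, 255], [0.06, 0, 0, 0, 0, 0, 255], [0, 0, -0.16, 0, 0, 0, 255], [0, 0, -0.16, 0, 0, 0, 255], [0, 0, -0.16, 0, 0, 0, 255], [0.14, 0, 0, 0, 0, 0, 255], [0.14, 0, 0, 0, 0, 0, 255], [0, 0, 0, 0, 0, 0, 255], [0, 0, 0, 0, 0, 0, 255]],
  ],
)

```text
clock: 20.05
tcp_pos: [0.4211, 0.1173, 0.1448]
orientation: [0.003, 0.268, 0.964, 0.0]
wrist_force: [-0.5, 0.0, -0.3]
finger_gap: -0.0002
grip_force: 0.0
```

Run:
```python
from h import *
s=cam("scene")
b=cv2.resize(s["pixels"][160:285,190:378],None,fx=4.2,fy=4.2,interpolation=cv2.INTER_CUBIC)[:,:,::-1]
cv2.imwrite("pics/sc6.png",b)
```

```text
(no output)
```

View pics/sc6.png

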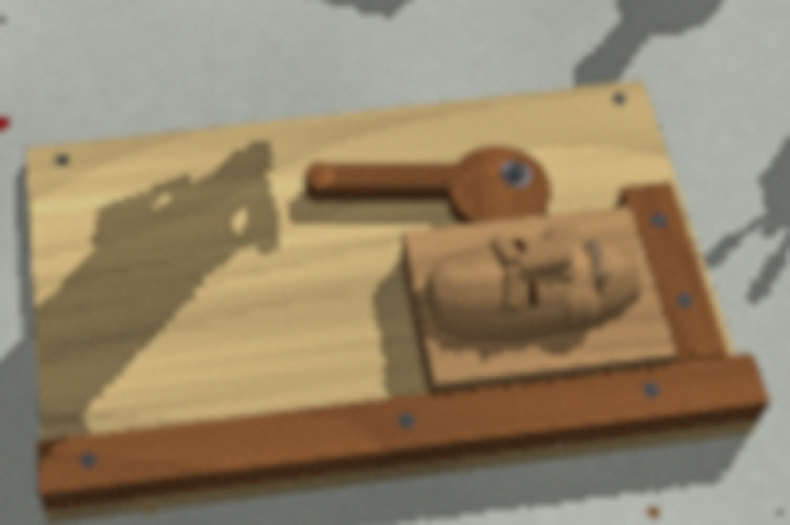

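The blank is unmoved, with corners at about (405,232) and (675,355). The cam touches its near edge at about (510,215), the lever stays where it was pushed at about (310-450,180), and the arm is clear. Lever push was about 15 N, above the 10 N needed, so I'll hand in.

```bash
python3 -c "
from h import *
print(ticket.hand_in())"
```

```text
the job is handed in; nothing more can be done
None
```

I handed in the job with the blank square against the fence and end stop, the cam locked on it with about 15 N on the lever, and the arm clear; the hand-in gave no pass or fail, and I couldn't measure the cam's grip after letting go.

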